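# Shut the leaning taper cock of a chocolate filler and set its drip cup

### The arm

A 6-joint arm with a two-finger parallel gripper is mounted at the origin on the work surface. World frame = base frame: x ahead of the robot, y to its left, z up, the work surface at z = 0. Lengths are in m, angles in rad, forces in N, time in s.
With the tool pointing down it reaches from about 0.4 to 0.825 m from the base axis. Payload 7 kg.
Tool frame: the origin (TCP) lies on the centre line of the jaws, within the pads' length; the fingertips stand 22 mm ahead of it and the grasp point (between the pads) lies 3 mm ahead of it; z points along the fingers, y is the direction in which the jaws open and shut (so a half turn about z gives the same grasp; the last joint's range is limited). The gripper opens to 88 mm and grips with 3 to 60 N. Pads are 19 mm wide; open, the fingers measure 130 mm over their backs; the gripper's body (78 mm by 193 mm) begins 47 mm behind the grasp point.
Start: joints at [0.288, 0.359, 0.012, 0, -1.224, -0.288], TCP at [0.675, -0, 0.249] pointing down, gripper open.
Joint ranges: [-3.07, 3.07], [-1.43, 2.12], [-1.02, 1.25], [-3.03, 1.67], [-3.05, -0], [-3.03, 3.03]. Speed limits (rad/s): [2.39, 2.39, 3.01, 3.14, 3.14, 3.14].

### API

Orientations are given as [roll, pitch, yaw] about the fixed x, y, z axes, in that order (R = Rz(yaw) Ry(pitch) Rx(roll)).
In Python, from station import arm gives the robot as it stands. The module is installed in compiled form; this text tells all that it offers.
- The arm moves only by the tool arm_command, never from a script. Its argument "motion" is a list of rows, each a list of 3 entries, a list of its own where there are three numbers: the shift along the tool's x, y, z in mm, then the turn, a rotation vector about the tool's x, y, z in degrees, then the opening, from 0 (shut) to 1 (fully open). In form: [[[tx, ty, tz], [wx, wy, wz], grip], ...]. A call has 1 to 20 rows; each row shifts and turns the commanded pose from where the row before left it, along the tool's axes as they then stand; what a row does not reach is not made up. A row lasts 1/12 s, in which the tool goes at most 41.7 mm and 7.16 degrees, less where a joint would pass 70% of its speed; a pose out of reach is approached as far as the arm can. A call is refused whole if a number of a shift passes 41.7 or a number of a turn 7.16, either way. A call with a gripper value outside its range is refused whole. The fingers move at their own pace and stop on an object; "newtons" is the grip in N (left out, the last holds). Time passes only in rows, so rows that do not move let the fingers close. It gives the time, the measured TCP pose, the force and the opening at its end, in the units of the state.
- arm.get_state(): the state, without advancing time (a new reading comes with each control period).
- arm.grab_frame(name): name is "scene" or "side" or "wrist"; returns the picture (384x512x3 uint8, red, green, blue); there is no depth.
- arm.camera_info(name): a dict with "fov_y" (degrees; the focal length in pixels is half the picture's height over the tangent of half this angle, whatever the lens; pixels are square), "cx", "cy" (the principal point, pixels), "view" (4x4, takes a point from world to camera coordinates); the wrist camera has in their place "tool_from_camera" (4x4, takes a point from camera to tool coordinates, whose origin is the TCP and whose axes are the flange's). Camera axes: x right, y down, z forward; pixel columns grow to the right and rows downward; lengths in m; the calibration is good to about 2 mm. The wrist camera is an equidistant fisheye: a pixel r from the principal point sees the ray r / f radians off the axis. A picture is of the moment at which its call begins: read the wrist's pose just before it. camera_info takes no time and is no camera call.
- arm.job_done(): hands the job in, once; it reports no verdict.
The state is a dict: "t": time; "q": joint angles; "qd": joint speeds; "joint_efforts": joint torques, N m; "eef_pos": TCP position; "ee_rot": TCP orientation; "force": force on the tool from outside, world axes, zero at the start; "moment": the same for the moment, N m; "width": finger opening in m.
Only numpy, scipy, OpenCV 4.12 (cv2) and the standard library are available. Lean on these libraries where they do the work, as an engineer would, in place of code of your own. Each camera call takes 0.05 s, during which the arm holds its last target. There are 200 camera calls.

### The job

Get the chocolate filler ready to be filled: shut its leaning taper cock, pressing the plug into its barrel while you turn its lever clockwise until it lies square across the pipe, like that of the upright cock beside it, so that the collar goes fully home on the barrel's rim and the lever stays put when you let go. Then stand the small steel drip cup with the long handle upright on the counter, centred under the spout. Leave the jar, the bowl and the tray of chocolate cups where they stand.

Things in the scene. Friction and masses are not known exactly. Their poses are not given: they have to be found in the camera images.
- filler: steel, fixed. Level pipe, 32 mm thick, along y, centre 115 mm above the counter, from the spout (y -220 mm) to a tank 168 mm wide, 300 mm high (y +360). Barrels 56 mm thick on the pipe at y -50 (leaning cock) and y +120 (upright cock, shut already and fixed, its head 195 mm high), rims 40 mm from the pipe's centre. Origin on the counter under the pipe; x points away from the robot.
- spout_tip (a point): centre of the spout's lower end, 82 mm above the counter; the spout is a vertical tube 24 mm in diameter (32 mm above 98 mm) at the end of the pipe. The filler's axes.
- lean_cock_head (a point): point in the head of the leaning cock, on its barrel's axis, 35 degrees from vertical to the filler's -x. z points out of the barrel, y along the lever (12 mm thick, to 75 mm out), which starts 0 to 0.6 rad clockwise of the filler's +y. Head: block 34 mm high (top 15 mm above this point), 26 mm wide along x, 30 along y, on a collar 45 mm wide, its top 19 mm below this point. Moves with the plug.
- drip_cup: loose steel cup, 64 mm across and 46 mm high, 0.22 kg, with a flat straight handle along its -x, 14 mm wide and 8 mm thick, from the cup's wall to 130 mm from the cup's axis, its middle 39 mm above the counter. Origin at the centre of the cup's underside, z up.
- cup_mouth (a point): centre of the drip cup's mouth, 46 mm above its underside.
- cup_handle (a point): point in the middle of the drip cup's handle, 75 mm from the cup's axis and 39 mm above its underside; the handle runs along this point's x.
- bowl: bystander: loose white bowl, 100 mm across, 50 mm high; origin under its centre.
- jar: bystander: loose amber jar with a steel cap, 60 mm across, 100 mm high; origin under its centre.
- cup_tray: bystander: loose black tray of eight chocolate cups, 110 mm (x) by 240 mm (y), 52 mm high; origin under its centre.
- lean_plug (a joint): how far the leaning cock's plug has sunk (m): 0 = up, 6 mm gap from collar to barrel rim; 0.006 = home. It sinks only when pressed along the axis (12 to 18 N) while the lever turns clockwise seen from above, about 6 mm per rad, and then stays. Pressing or turning alone, or one after the other, does not take it home: the lever only winds up (under 0.1 N m) and springs back.

How it is judged:
On the way, in this order (a step that is already met when the one before it is completed fails the run):
1. the leaning cock is pressed home and shut (value of joint lean_plug above 0.0045 m and angle between the y axis of lean_cock_head and the y axis of filler, either way round above 1.36 rad), for 0.3 s.
2. the drip cup stands under the spout (horizontal distance between cup_mouth and spout_tip below 0.012 m and angle between drip_cup's own z axis and vertical below 0.06 rad and height (world z) of drip_cup below 0.004 m and linear speed of drip_cup below 0.02 m/s), for 0.2 s.
At the end, for the whole second after the job is handed in: the leaning cock's plug is sunk at least 4.5 of its 6 mm, its lever lies square across the pipe (within about 0.2 rad), and the drip cup stands upright on the counter (within 0.06 rad, underside under 4 mm up), at rest, its mouth centred under the spout within 12 mm (all of step 1 and all of step 2); the robot touches nothing.
It fails at once if the jar is pushed more than 20 mm or tipped (distance of jar from where it was at the start of the episode above 0.02 m or angle between jar's own z axis and vertical above 0.25 rad).
It fails at once if the bowl is pushed more than 20 mm or tipped (distance of bowl from where it was at the start of the episode above 0.02 m or angle between bowl's own z axis and vertical above 0.25 rad).
It fails at once if the tray of chocolate cups is pushed more than 20 mm or tipped (distance of cup_tray from where it was at the start of the episode above 0.02 m or angle between cup_tray's own z axis and vertical above 0.25 rad).
It also fails if it takes over 64 s, if anything falls off the work surface, if the arm or the gripper's body presses on something with over 40 N, if the wrist force passes 120 N, or if a joint passes its speed limit or range.

## Working session

There is one attempt and no reset: what is moved stays moved. The work goes in short steps, Python scripts to look and compute and a tool call to move; the robot and the scene stay as the last step left them, time stands still between calls to the robot, and variables do not carry over. Pictures are saved under pics/ and viewed, on a budget of 10 in all, crops included, one or two more only if the job needs it, and the job is handed in when it is done.

Besides the shell and the picture viewer there is one more tool, called after "Call:" by a JSON object that holds its "name" and its "arguments". arm_command: Moves the arm, as the interface text tells. Its arguments: {"type":"object","properties":{"motion":{"type":"array","items":{"type":"array"}},"newtons":{"type":"number"}},"required":["motion"]}

```bash
mkdir -p pics; python3 - <<'E'
from station import arm
import cv2,numpy as np
s=arm.get_state();print({k:np.round(v,3).tolist() for k,v in s.items()})
for n in("scene","side"):
    c=arm.camera_info(n);print(n,c)
    cv2.imwrite(f"pics/{n}0.png",cv2.resize(arm.grab_frame(n)[:,:,::-1],(800,600),interpolation=cv2.INTER_CUBIC))
print(arm.camera_info("wrist"))
E
```

```text
{'t': 0.0, 'q': [0.288, 0.359, 0.011, -0.0, -1.224, -0.288], 'qd': [0.001, 0.0, 0.001, 0.001, -0.0, 0.0], 'joint_efforts': [-0.001, -58.273, 29.306, 6.997, 0.007, -0.0], 'eef_pos': [0.675, -0.0, 0.248], 'ee_rot': [3.14, -0.0, -1.571], 'force': [0.532, 0.324, 0.359], 'moment': [-0.024, 0.023, 0.032], 'width': 0.088}
scene {'fov_y': 51.72132883736395, 'cx': 257.3715577418739, 'cy': 194.47421617313393, 'view': array([[-0.16006682,  0.98699473,  0.01483281,  0.15575068],
       [ 0.82659798,  0.14223754, -0.54452205, -0.41602459],
       [-0.53955018, -0.07489914, -0.83861536,  1.46582996],
       [ 0.        ,  0.        ,  0.        ,  1.        ]])}
side {'fov_y': 49.29045862107053, 'cx': 257.96683529426343, 'cy': 194.4341645454883, 'view': array([[ 0.99045228, -0.13782529, -0.00291188, -0.57337135],
       [-0.10294933, -0.72544569, -0.68053654,  0.10333876],
       [ 0.09168274,  0.67433874, -0.73270836,  1.11615444],
       [ 0.        ,  0.        ,  0.        ,  1.        ]])}
{'fov_y': 65.70646984690485, 'cx': 254.47492023343176, 'cy': 187.7294356047099, 'tool_from_camera': array([[-5.09938183e-05, -9.54554887e-01, -2.98035174e-01,
         8.09198915e-02],
       [ 9.99999963e-01,  3.09007601e-05, -2.70069760e-04,
         1.80439288e-04],
       [ 2.67005923e-04, -2.98035177e-01,  9.54554850e-01,
        -1.37338596e-01],
       [ 0.00000000e+00,  0.00000000e+00,  0.00000000e+00,
         1.00000000e+00]])}
```

View pics/scene0.png

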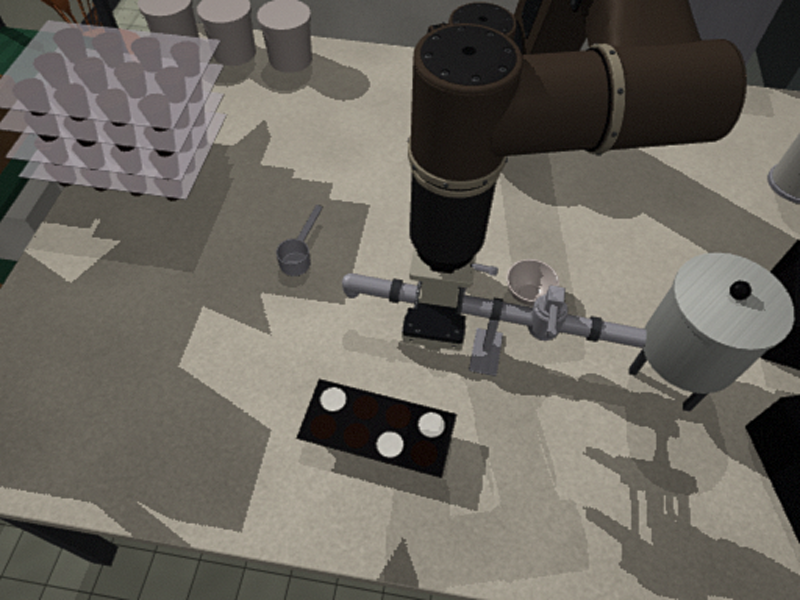

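View pics/side0.png

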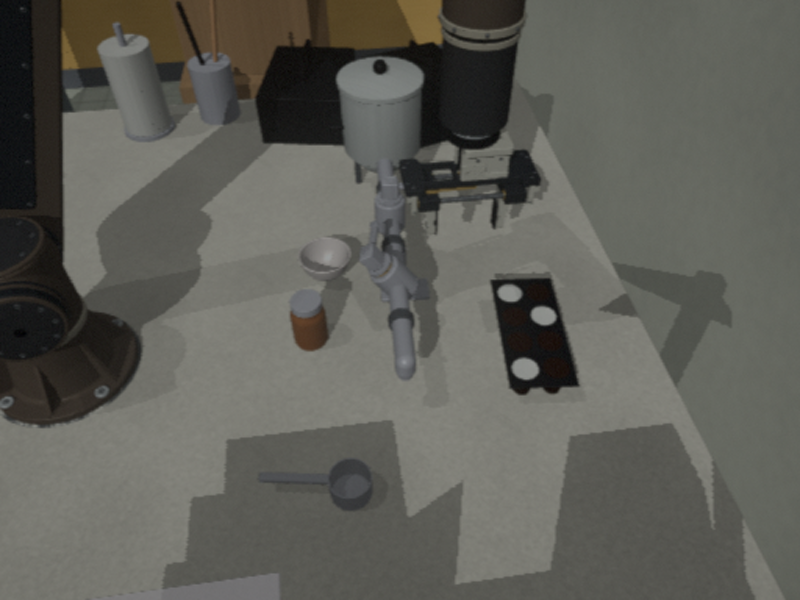

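The scene view shows the spout end at (352,285) and the upright cock at (555,293), with the cup mouth at (294,249) and the handle end at (319,208). In the side view the spout end is at (403,360), the upright head at (386,165), the leaning head at about (374,250), the cup mouth at (351,477), the handle end at (260,477), the jar cap at (307,302), the bowl at (326,255) and the tray at (533,330).

```bash
cat > h.py <<'E'
from station import arm
import numpy as np, cv2
from scipy.spatial.transform import Rotation as R
def ray(n,px,s=None):
    """world origin, dir for original-pixel px"""
    c=arm.camera_info(n);f=192/np.tan(np.radians(c["fov_y"]/2))
    d=np.array([px[0]-c["cx"],px[1]-c["cy"]])
    if n!="wrist":
        V=c["view"];v=np.array([*d/f,1]);return -V[:3,:3].T@V[:3,3],V[:3,:3].T@v
    r=np.hypot(*d);th=r/f;v=np.array([*(d/r*np.sin(th)),np.cos(th)])
    T=pose(s)@c["tool_from_camera"];return T[:3,3],T[:3,:3]@v
def pose(s):
    T=np.eye(4);T[:3,:3]=R.from_euler("xyz",s["ee_rot"]).as_matrix();T[:3,3]=s["eef_pos"];return T
def atz(n,px,z,s=None):
    o,d=ray(n,px,s);return o+d*(z-o[2])/d[2]
def tri(rs):
    A=0;b=0
    for o,d in rs:
        d=d/np.linalg.norm(d);P=np.eye(3)-np.outer(d,d);A=A+P;b=b+P@o
    return np.linalg.solve(A,b)
def proj(n,p,s=None):
    c=arm.camera_info(n);f=192/np.tan(np.radians(c["fov_y"]/2))
    if n=="wrist":
        T=np.linalg.inv(pose(s)@c["tool_from_camera"]);v=T[:3,:3]@p+T[:3,3]
        r=np.hypot(v[0],v[1]);th=np.arctan2(r,v[2]);return v[:2]/r*th*f+[c["cx"],c["cy"]]
    v=c["view"][:3,:3]@p+c["view"][:3,3];return v[:2]/v[2]*f+[c["cx"],c["cy"]]
def delta(s,p,Rt):
    """tool-frame shift mm and rotvec deg to reach p, Rt"""
    T=pose(s);return np.round(T[:3,:3].T@(np.array(p)-T[:3,3])*1e3,1),np.round(np.degrees(R.from_matrix(T[:3,:3].T@Rt).as_rotvec()),1)
E
python3 - <<'E'
from h import *
np.set_printoptions(precision=4,suppress=True)
k=1.5625
P=lambda n,x,y,z:print(n,x,y,z,atz(n,(x/k,y/k),z))
print("cup");P("scene",294,249,.046);P("side",351,477,.046);P("scene",319,208,.043);P("side",260,477,.043)
print("pipe end");P("scene",352,285,.115);P("side",403,356,.115)
print("pipe");P("scene",640,337,.115);P("side",400,300,.115)
print("upright");P("scene",557,293,.195);P("side",386,165,.195)
print("jar");P("side",307,302,.1);print("bowl");P("side",326,252,.05);P("scene",532,280,.05)
print("tray");P("side",533,325,.05);P("scene",377,428,.05)
print("lean");P("side",374,250,.19)
E
```

```text
cup
scene 294 249 0.046 [ 0.4557 -0.2977  0.046 ]
side 351 477 0.046 [ 0.4629 -0.3026  0.046 ]
scene 319 208 0.043 [ 0.3418 -0.2753  0.043 ]
side 260 477 0.043 [ 0.3354 -0.283   0.043 ]
pipe end
scene 352 285 0.115 [ 0.5662 -0.156   0.115 ]
side 403 356 0.115 [ 0.5579 -0.1525  0.115 ]
pipe
scene 640 337 0.115 [0.5878 0.3357 0.115 ]
side 400 300 0.115 [ 0.569  -0.0377  0.115 ]
upright
scene 557 293 0.195 [0.5799 0.1807 0.195 ]
side 386 165 0.195 [0.5793 0.2213 0.195 ]
jar
side 307 302 0.1 [ 0.4185 -0.0067  0.1   ]
bowl
side 326 252 0.05 [0.4554 0.1656 0.05  ]
scene 532 280 0.05 [0.4537 0.1631 0.05  ]
tray
side 533 325 0.05 [ 0.792  -0.0663  0.05  ]
scene 377 428 0.05 [ 0.7917 -0.0714  0.05  ]
lean
side 374 250 0.19 [0.534  0.0052 0.19  ]
```

```bash
python3 - <<'E'
from h import *
im=arm.grab_frame("wrist")[:,:,::-1]
cv2.imwrite("pics/w1.png",cv2.resize(im,(800,600),interpolation=cv2.INTER_CUBIC))
E
```

```text
(no output)
```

View pics/w1.png

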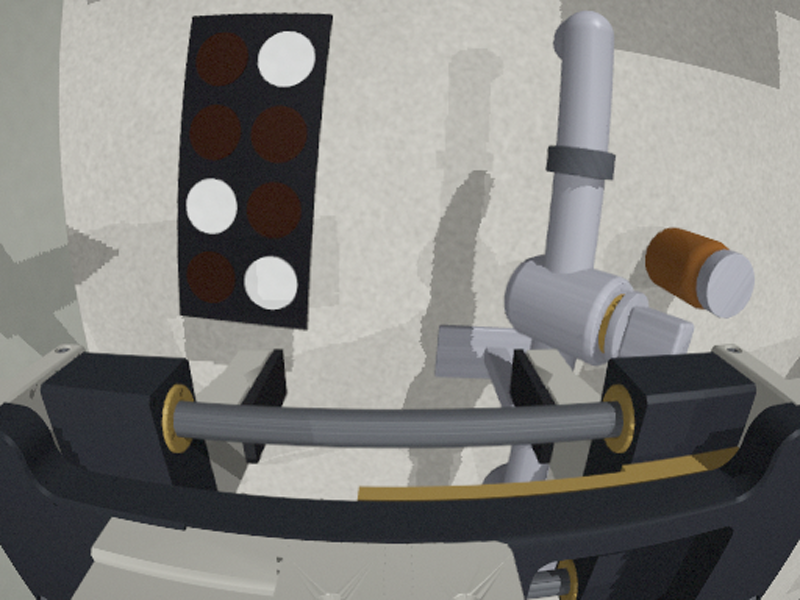

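The wrist view shows the spout end at (585,25), the leaning head at (655,340) and the jar at right. Next I'll move to a tilted standoff over the cock and look along its axis.

```bash
cat >> h.py <<'E'
def lean_R(yaw,turn=0):
    a=np.radians(35);Z=R.from_euler("z",yaw).as_matrix()
    z=[np.sin(a),0,-np.cos(a)];y=[-np.cos(a),0,-np.sin(a)]
    return Z@np.c_[np.cross(y,z),y,z]@R.from_euler("z",turn).as_matrix()
E
python3 - <<'E'
from h import *
s=arm.get_state();Rt=lean_R(-.045);h=np.array([.530,.017,.173])
print(Rt,delta(s,h-Rt[:,2]*.09,Rt))
E
```

```text
[[-0.04498481 -0.81832279  0.57299579]
 [-0.99898767  0.0368494  -0.02580223]
 [ 0.         -0.57357644 -0.81915204]] (array([-19.3, 196.2,   1.4]), array([35.1,  0.8,  2.5]))
```

Call:
{"name": "arm_command", "arguments": {"motion": [[[0, 30, -30], [0, 0, 0], 1], [[-5, 40, -20], [0, 0, 0], 1], [[-5, 40, 0], [0, 0, 0], 1], [[-5, 40, 0], [0, 0, 0], 1], [[-4, 40, 0], [0, 0, 0], 1], [[0, 6, 0], [7, 0, 0], 0.8], [[0, 0, 0], [7, 0, 0], 0.8], [[0, 0, 0], [7, 0, 0], 0.8], [[0, 0, 0], [7, 0, 0], 0.8], [[0, 0, 0], [7, 0, 2.5], 0.8], [[0, 0, 0], [0, 0, 0], 0.8], [[0, 0, 0], [0, 0, 0], 0.8]]}}

```text
t: 1.15
eef_pos: [0.4828, 0.0139, 0.2967]
ee_rot: [-2.568, 0.009, -1.601]
force: [0.8, 0.2, 0.5]
width: 0.0704
```

```bash
python3 - <<'E'
from h import *
s=arm.get_state();Rt=lean_R(-.045);h=np.array([.530,.017,.173])
print(s['t'],s['q'],s['eef_pos'],s['width'],delta(s,h-Rt[:,2]*.08,Rt))
im=arm.grab_frame("wrist")[:,:,::-1]
cv2.imwrite("pics/w2.png",cv2.resize(im,(800,600),interpolation=cv2.INTER_CUBIC))
E
```

```text
1.15 [ 0.62270517 -0.3395775  -0.9432972   0.62956396 -0.58236287 -1.12118837] [0.48283573 0.01388525 0.29671319] 0.07039827244249063 (array([-4.7, 30.6, 49.5]), array([2.2, 0.9, 0.4]))
```

View pics/w2.png

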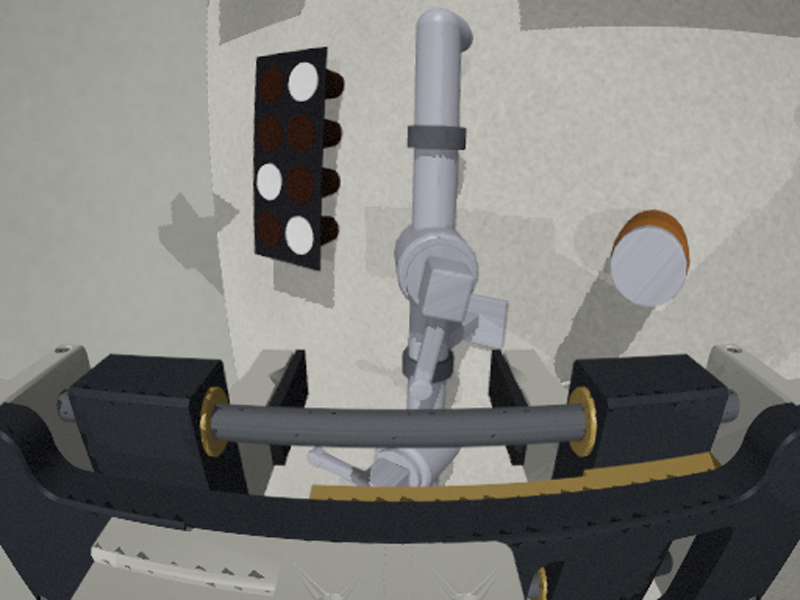

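The wrist view along the axis shows the leaning head around (445,285) with the lever running to (422,392), so it starts slightly clockwise of +y. I'll overlay a model wireframe to refine this.

```bash
cat >> h.py <<'E'
def wire(im,n,s,fx,fy,fyaw,turn,sink,k,off):
    """draw filler+lean cock model on im (scaled k, cropped at off)"""
    F=np.eye(4);F[:3,:3]=R.from_euler("z",fyaw).as_matrix();F[:2,3]=fx,fy
    a=np.radians(35);A=np.eye(4)
    A[:3,:3]=R.from_euler("y",-35,degrees=True).as_matrix()
    L=.071-sink;A[:3,3]=[-np.sin(a)*L,-.05,.115+np.cos(a)*L]
    B=A.copy();A=A@np.block([[R.from_euler("z",-turn).as_matrix(),np.zeros((3,1))],[np.zeros((1,3)),1]])
    def line(T,pts,c):
        q=[proj(n,(F@T@[*p,1])[:3],s) for p in pts]
        cv2.polylines(im,[np.int32([(x-off)*k for x in q])],False,c,1,cv2.LINE_AA)
    x,y=.013,.015;I=np.eye(4)
    for z in(.015,-.019):line(A,[(x,y,z),(x,-y,z),(-x,-y,z),(-x,y,z),(x,y,z)],(0,0,255))
    for i in(-x,x):
        for j in(-y,y):line(A,[(i,j,.015),(i,j,-.019)],(0,0,255))
    line(A,[(0,0,0),(0,.075,0)],(255,0,0))
    t=np.linspace(0,2*np.pi,40)
    line(B,[(.028*np.cos(u),.028*np.sin(u),.04-L) for u in t],(0,200,0))
    line(I,[(0,-.22,.115),(0,.36,.115)],(0,200,0))
    line(I,[(.012*np.cos(u),-.22+.012*np.sin(u),.082) for u in t],(255,0,255))
    line(I,[(.016*np.cos(u),-.22+.016*np.sin(u),.098) for u in t],(255,0,255))
    return (F@A)
E
python3 - <<'E'
from h import *
s=arm.get_state();o={"wrist":(225,0,150,270),"scene":(210,150,170,90),"side":(200,90,90,160)}
out=[]
for n,(x,y,w,h) in o.items():
    k=600/ (h if n!="scene" else 150)
    im=arm.grab_frame(n)[:,:,::-1]
    k=3 if n!="wrist" else 2.2
    if n=="wrist": x,y,w,h=225,0,150,272
    if n=="scene": x,y,w,h=210,165,160,80
    if n=="side": x,y,w,h=200,90,100,110
    c=cv2.resize(im[y:y+h,x:x+w],None,fx=k,fy=k,interpolation=cv2.INTER_CUBIC)
    wire(c,n,s,.573,.065,-.045,.2,0,k,np.array([x-.5+.5/k,y-.5+.5/k]));out.append(c)
W=np.zeros((600,330+470,3),np.uint8)
for c,(x,y) in zip(out,[(0,0),(320,0),(330,250)]):
    c=c[:600-y,:800-x];W[y:y+c.shape[0],x:x+c.shape[1]]=c
cv2.imwrite("pics/o1.png",W)
E
```

```text
(no output)
```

View pics/o1.png

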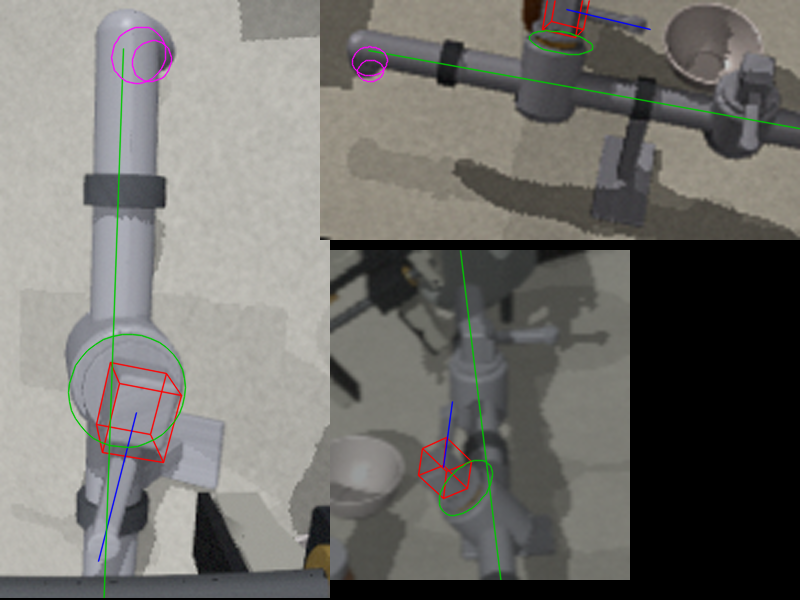

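The model overlays well on all three views: spout ring, barrel rim, and head with lever at about 0.2 rad. The pipe centreline is about 3 mm off towards -x. Next I approach.

```bash
cat > tgt.py <<'E'
from h import *
import sys
def lean(turn,sink,up,fx=.571,fy=.065,yaw=-.046):
    T=wire(np.zeros((9,9,3),np.uint8),"scene",None,fx,fy,yaw,turn,sink,1,np.zeros(2))
    Rt=lean_R(yaw,turn);return T[:3,3]-Rt[:,2]*up,Rt
if __name__=="__main__":
    s=arm.get_state();a=list(map(float,sys.argv[1:]))
    p,Rt=lean(*a);f=pose(s)[:3,:3].T
    print(s['t'],"tgt",p.round(4),"delta",*delta(s,p,Rt),"Ftool",(f@s['force']).round(1),"Mtool",(f@s['moment']).round(2),"w",s['width'],"q",np.round(s['q'],2))
E
python3 tgt.py .2 0 .05
```

```text
1.35 tgt [0.4994 0.0182 0.2141] delta [-1.6 35.6 78.8] [ 2.1  0.8 11.8] Ftool [ 0.1 -0.3 -0.7] Mtool [-1.78  0.05  0.01] w 0.07001788468292054 q [ 0.62 -0.33 -0.93  0.63 -0.58 -1.12]
```

Call:
{"name": "arm_command", "arguments": {"motion": [[[0, 18, 20], [1, 0, 5.9], 0.8], [[-1, 17, 20], [1, 0.8, 5.9], 0.75], [[0, 0, 20], [0, 0, 0], 0.7], [[0, 0, 19], [0, 0, 0], 0.7], [[0, 0, 0], [0, 0, 0], 0.7], [[0, 0, 0], [0, 0, 0], 0.7]]}}

```text
t: 1.85
eef_pos: [0.5162, 0.0144, 0.2446]
ee_rot: [-2.594, 0.108, -1.782]
force: [0.0, -0.6, 0.2]
width: 0.0613
```

```bash
python3 tgt.py .2 0 .007; python3 - <<'E'
from h import *
s=arm.get_state()
x,y,w,h=150,90,256,192;k=3
im=arm.grab_frame("wrist")[:,:,::-1]
c=cv2.resize(im[y:y+h,x:x+w],None,fx=k,fy=k,interpolation=cv2.INTER_CUBIC)
wire(c,"wrist",s,.571,.065,-.046,.2,0,k,np.array([x-.5+.5/k,y-.5+.5/k]))
cv2.imwrite("pics/w3.png",c)
E
```

```text
1.85 tgt [0.524  0.0171 0.1789] delta [ 2.8 28.2 59.9] [ 3.1 -0.3  0.2] Ftool [ 0.5 -0.3 -0.2] Mtool [-1.71  0.35 -0.04] w 0.06128256195034582 q [ 0.48 -0.2  -1.01  0.81 -0.37 -1.43]
```

View pics/w3.png

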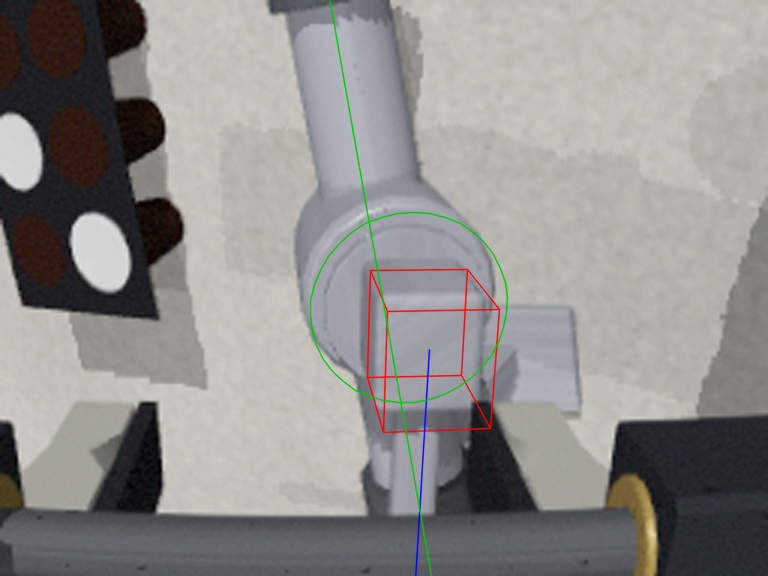

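```bash
cat > kin.py <<'E'
from h import *
from scipy.optimize import least_squares
import itertools,json
Ry=lambda a:R.from_euler("y",a).as_matrix();Rx=lambda a:R.from_euler("x",a).as_matrix();Rz=lambda a:R.from_euler("z",a).as_matrix()
R0=np.array([[0,0,1],[0,-1,0],[1,0,0.]]) # tool z = local x
def fk(q,prm,sg=(1,1),a6=0):
    h0,a1,d,L1,e,L2,Lt=prm
    A=Rz(q[0]);B=A@Ry(q[1]);C=A@Ry(q[1]-q[2]);W=C@Rx(sg[0]*q[3])@Ry(-q[4])
    p=A@[a1,d,h0]+B@[0,0,L1]+C@[L2,0,e]+W@[Lt,0,0]
    return p,W@Rx(sg[1]*q[5])@R0@Rz(a6)
E
python3 - <<'E'
from kin import *
s=arm.get_state()
D=[([0.288,0.359,0.0115,0,-1.224,-.288],[.675,0,.2485],[3.1405,0,-1.571]),
([0.62270517,-0.3395775,-0.9432972,0.62956396,-0.58236287,-1.12118837],[0.48283573,0.01388525,0.29671319],[-2.568,.009,-1.601]),
(s['q'],s['eef_pos'],s['ee_rot'])]
json.dump([[list(map(float,v)) for v in d] for d in D],open("data.json","w"))
for sg in itertools.product((1,-1),(1,-1)):
  for a6 in(0,np.pi/2,-np.pi/2,np.pi):
    print(sg,round(a6,2),[round(float(np.linalg.norm(R.from_matrix(fk(q,np.zeros(7),sg,a6)[1].T@R.from_euler("xyz",r).as_matrix()).as_rotvec())),3) for q,p,r in D])
E
```

```text
(1, 1) 0 [2.147, 2.743, 2.885]
(1, 1) 1.57 [0.576, 1.306, 1.393]
(1, 1) -1.57 [2.565, 2.061, 1.888]
(1, 1) 3.14 [0.995, 0.779, 0.588]
(1, -1) 0 [1.571, 0.809, 0.527]
(1, -1) 1.57 [0.001, 1.259, 1.623]
(1, -1) -1.57 [3.141, 2.113, 1.654]
(1, -1) 3.14 [1.571, 2.69, 3.126]
(-1, 1) 0 [2.147, 2.47, 1.853]
(-1, 1) 1.57 [0.576, 2.242, 2.86]
(-1, 1) -1.57 [2.565, 0.899, 0.282]
(-1, 1) 3.14 [0.995, 0.672, 1.289]
(-1, -1) 0 [1.571, 1.571, 1.571]
(-1, -1) 1.57 [0.001, 0.001, 0.0]
(-1, -1) -1.57 [3.141, 3.142, 3.142]
(-1, -1) 3.14 [1.571, 1.571, 1.571]
```

```bash
cat >> kin.py <<'E'
SG=(-1,-1);A6=np.pi/2
def fit():
    D=json.load(open("data.json"))
    r=least_squares(lambda v:np.concatenate([(fk(q,v,SG,A6)[0]-p)*1e3 for q,p,_ in D]+[1*(v-[.2,.0,-.19,.4,0,.4,.25])]),[.2,0,-.19,.4,0,.4,.25])
    return r.x,[float(np.abs(fk(q,r.x,SG,A6)[0]-p).max()) for q,p,_ in D]
LO=np.array([-3.07,-1.43,-1.02,-3.03,-3.05,-3.03]);HI=np.array([3.07,2.12,1.25,1.67,0,3.03])
def ik(p,Rt,prm,q0):
    def f(q):
        a,b=fk(q,prm,SG,A6);return np.r_[(a-p)*10,R.from_matrix(b.T@Rt).as_rotvec()]
    r=least_squares(f,np.clip(q0,LO+.01,HI-.01),bounds=(LO,HI));e=f(r.x);return r.x,np.linalg.norm(e[:3])*100,np.linalg.norm(e[3:])
E
python3 - <<'E'
from kin import *;from tgt import lean
np.set_printoptions(precision=3,suppress=True)
prm,e=fit();print(prm,e)
q=arm.get_state()['q']
for up in(.05,.007):
  for t in(.2,.9,1.5):
    p,Rt=lean(t,0,up);print(up,t,*ik(p,Rt,prm,q))
print("reduced tilt, jaw along head")
for tilt in(35,25,15,5):
  p,_=lean(.2,0,.007);Rt=Rz(-.046)@Ry(-np.radians(tilt))@Rx(np.pi)@Rz(np.pi/2)
  print(tilt,Rt[:,2],*ik(p,Rt,prm,q))
E
```

```text
[ 0.009  0.339 -0.183  0.509  0.054  0.117  0.236] [0.012471243439786506, 0.02757858121865403, 0.016462643449207736]
0.05 0.2 [ 0.508 -0.158 -1.02   0.464 -0.439 -1.15 ] 23.84794478223071 0.24711551633925904
0.05 0.9 [ 0.508 -0.158 -1.02   0.464 -0.439 -1.85 ] 23.84794021665123 0.24711556044959337
0.05 1.5 [ 0.508 -0.158 -1.02   0.464 -0.439 -2.45 ] 23.84801976501891 0.24711479320295568
0.007 0.2 [ 0.433  0.009 -1.02   0.291 -0.378 -0.945] 37.50055322262221 0.4040105906183366
0.007 0.9 [ 0.433  0.009 -1.02   0.291 -0.378 -1.645] 37.50069992896649 0.404009226671057
0.007 1.5 [ 0.433  0.009 -1.02   0.291 -0.378 -2.245] 37.50056028399891 0.4040105255992603
reduced tilt, jaw along head
35 [ 0.573 -0.026 -0.819] [ 0.433  0.009 -1.02   0.291 -0.378 -0.745] 37.500430647634886 0.4040117278182196
25 [ 0.422 -0.019 -0.906] [ 0.416  0.049 -1.02   0.185 -0.393 -0.632] 29.922520939224206 0.3021872425510746
15 [ 0.259 -0.012 -0.966] [ 0.4    0.091 -1.02   0.082 -0.416 -0.521] 22.20630789308423 0.20723591957989107
5 [ 0.087 -0.004 -0.996] [ 0.382  0.139 -1.02  -0.015 -0.446 -0.415] 14.355148449112479 0.12128889414632867
```

```bash
cat > patch.py <<'E'
t=open("kin.py").read()
t=t.replace("h0,a1,d,L1,e,L2,Lt=prm","h0,a1,d,L1,e,L2,Lt,d4,d5,e5=prm").replace("C@[L2,0,e]+W@[Lt,0,0]","C@[L2,0,e]+C@Rx(sg[0]*q[3])@[0,d4,0]+W@[Lt,d5,e5]")
t=t.replace("[.2,.0,-.19,.4,0,.4,.25]","P0").replace("P0,[.2,0,-.19,.4,0,.4,.25]","P0").replace("def fit():","P0=np.array([.2,0,0,.5,0,.5,.3,0,-.19,0])\ndef fit():").replace("[.2,0,-.19,.4,0,.4,.25]","P0")
open("kin.py","w").write(t)
E
python3 patch.py; cat > run.py <<'E'
from kin import *;from tgt import lean
np.set_printoptions(precision=3,suppress=True)
prm,e=fit();print(prm,e)
q=arm.get_state()['q']
for up in(.05,.007):
  for t in(.2,.9,1.5):
    p,Rt=lean(t,0,up);print(up,t,*ik(p,Rt,prm,q))
print("reduced tilt, jaw along head")
for tilt in(35,25,15,5):
  p,_=lean(.2,0,.007);Rt=Rz(-.046)@Ry(-np.radians(tilt))@Rx(np.pi)@Rz(np.pi/2)
  print(tilt,Rt[:,2],*ik(p,Rt,prm,q))
E
python3 run.py
```

```text
[ 0.198  0.    -0.002  0.602  0.001  0.462  0.357  0.    -0.19   0.001] [3.149116005185526e-07, 1.3188298801525972e-06, 1.1914426113097953e-06]
0.05 0.2 [ 0.508 -0.177 -1.02   0.71  -0.362 -1.369] 2.1655015174915904 0.11288345115276796
0.05 0.9 [ 0.508 -0.177 -1.02   0.71  -0.362 -2.069] 2.1654761936805356 0.11288349973454762
0.05 1.5 [ 0.508 -0.177 -1.02   0.71  -0.362 -2.669] 2.165481166040085 0.11288349018879544
0.007 0.2 [ 0.417 -0.067 -1.02   0.769 -0.244 -1.367] 2.616297217908666 0.1471088672797864
0.007 0.9 [ 0.417 -0.067 -1.02   0.769 -0.244 -2.067] 2.6162503682184406 0.14710895063137122
0.007 1.5 [ 0.417 -0.067 -1.02   0.769 -0.244 -2.667] 2.6162615592402703 0.14710893070743378
reduced tilt, jaw along head
35 [ 0.573 -0.026 -0.819] [ 0.417 -0.067 -1.02   0.769 -0.244 -1.167] 2.616305770540965 0.14710885208002963
25 [ 0.422 -0.019 -0.906] [ 0.466 -0.053 -0.984  0.701 -0.327 -1.146] 2.4885876471244097e-13 4.930879643113351e-16
15 [ 0.259 -0.012 -0.966] [ 0.495  0.026 -0.708  0.23  -0.624 -0.714] 2.8932268978250212e-11 6.30152276332818e-13
5 [ 0.087 -0.004 -0.996] [ 0.436  0.12  -0.505  0.053 -0.869 -0.515] 8.567967049706516e-11 3.073892426360572e-13
```

```bash
cat > run2.py <<'E'
from kin import *;from tgt import lean
np.set_printoptions(precision=3,suppress=True)
prm,e=fit();rng=np.random.default_rng(0)
p,Rt=lean(.2,0,.007);S={}
for i in range(250):
    q,a,b=ik(p,Rt,prm,rng.uniform(LO,HI))
    if a<.5 and b<.01:S[tuple(q.round(1))]=q
print("exact",len(S));[print(q) for q in S.values()]
# best small tilt offset in head frame: u about tool x, v about tool y (jaw)
q0=arm.get_state()['q']
for up in(.007,.012):
 for t in(.2,.5,.85,1.2,1.5):
  p,Rt=lean(t,0,up);row=[]
  for v in(-20,-10,0,10,20):
    for u in(0,-3,3,-6,6,-9,9,-12,12,-15,15):
      M=Rt@R.from_rotvec(np.radians([u,v,0])).as_matrix()
      q,a,b=ik(p,M,prm,q0)
      if a<.5 and b<.01: row.append((v,u,round(q[2],2),round(q[4],2),round(q[5],2)));break
  print(up,t,row)
E
python3 run2.py
```

```text
Traceback (most recent call last):
  File "run2.py", line 4, in <module>
    p,Rt=lean(.2,0,.007);S={}
         ~~~~^^^^^^^^^^^
  File "tgt.py", line 4, in lean
    T=wire(np.zeros((9,9,3),np.uint8),"scene",None,fx,fy,yaw,turn,sink,1,np.zeros(2))
  File "h.py", line 47, in wire
    for j in(-y,y):line(A,[(i,j,.015),(i,j,-.019)],(0,0,255))
                   ~~~~^^^^^^^^^^^^^^^^^^^^^^^^^^^^^^^^^^^^^^
  File "h.py", line 42, in line
    q=[proj(n,(F@T@[*p,1])[:3],s) for p in pts]
       ~~~~^^^^^^^^^^^^^^^^^^^^^^
  File "h.py", line 22, in proj
    c=arm.camera_info(n);f=192/np.tan(np.radians(c["fov_y"]/2))
ValueError: time passes only in moves, steps and waits
```

```bash
cat > patch.py <<'E'
t=open("tgt.py").read()
i=t.index("    T=wire");j=t.index("    Rt=lean_R")
t=t[:i]+"""    a=np.radians(35);L=.071-sink
    P=np.array([fx,fy,0])+R.from_euler("z",yaw).as_matrix()@[-np.sin(a)*L,-.05,.115+np.cos(a)*L]
"""+t[j:].replace("T[:3,3]-Rt","P-Rt")
t=t.replace("fy=.065","fy=.061")
open("tgt.py","w").write(t)
E
python3 patch.py; python3 run2.py
```

```text
exact 0
0.007 0.2 [(-20, -3, np.float64(-0.63), np.float64(-0.37), np.float64(0.23)), (-10, -6, np.float64(-1.02), np.float64(-0.07), np.float64(-1.05)), (0, -9, np.float64(-1.01), np.float64(-0.27), np.float64(-1.33)), (10, -9, np.float64(-0.99), np.float64(-0.46), np.float64(-1.55)), (20, -6, np.float64(-0.99), np.float64(-0.64), np.float64(-1.77))]
0.007 0.5 [(-20, 3, np.float64(-0.79), np.float64(-0.0), np.float64(-0.12)), (-10, -9, np.float64(-0.93), np.float64(-0.12), np.float64(-1.06)), (0, -9, np.float64(-1.01), np.float64(-0.21), np.float64(-1.56)), (10, -6, np.float64(-1.01), np.float64(-0.4), np.float64(-1.83)), (20, 0, np.float64(-1.0), np.float64(-0.62), np.float64(-2.07))]
0.007 0.85 [(-20, -3, np.float64(-0.76), np.float64(-0.01), np.float64(-0.36)), (-10, -12, np.float64(-0.85), np.float64(-0.14), np.float64(-1.09)), (0, -12, np.float64(-0.9), np.float64(-0.26), np.float64(-1.53)), (10, -3, np.float64(-1.02), np.float64(-0.36), np.float64(-2.17)), (20, 0, np.float64(-0.89), np.float64(-0.63), np.float64(-2.12))]
0.007 1.2 [(-20, 3, np.float64(-0.68), np.float64(-0.0),
[... 1515 characters left out ...]
at64(-2.15)), (20, 0, np.float64(-0.89), np.float64(-0.64), np.float64(-2.12))]
0.012 1.2 [(-20, -6, np.float64(-0.71), np.float64(-0.04), np.float64(-0.35)), (-10, -15, np.float64(-0.77), np.float64(-0.16), np.float64(-1.08)), (0, -12, np.float64(-0.97), np.float64(-0.13), np.float64(-1.93)), (10, 0, np.float64(-1.02), np.float64(-0.36), np.float64(-2.49)), (20, 0, np.float64(-0.79), np.float64(-0.65), np.float64(-2.19))]
0.012 1.5 [(-20, 3, np.float64(-0.69), np.float64(-0.0), np.float64(0.4)), (0, -15, np.float64(-0.89), np.float64(-0.13), np.float64(-1.88)), (10, 0, np.float64(-0.98), np.float64(-0.35), np.float64(-2.65)), (20, 0, np.float64(-0.72), np.float64(-0.64), np.float64(-2.26))]
```

```bash
cat > grasp.py <<'E'
from kin import *;from tgt import lean
np.set_printoptions(precision=3,suppress=True)
def G(turn,sink,v,stand=0,up=.006):
    p,Rt=lean(turn,sink,up);M=Rt@R.from_rotvec([0,np.radians(v),0]).as_matrix()
    return p-M[:,2]*(.003+stand),M
E
python3 - <<'E'
from grasp import *
prm,e=fit();s=arm.get_state()
for v in(20,25,30):
  q=s['q']
  for t,st in((.2,.06),(.2,.03),(.2,0),(.5,0),(.8,0),(1.1,0),(1.4,0),(1.6,0)):
    q,a,b=ik(*G(t,0,v,st),prm,q);print(v,t,st,q,round(a,2),round(b,3))
  M=R.from_rotvec([0,np.radians(v),0]).as_matrix();print("axis in tool",M.T@[0,0,1],"delta",delta(s,*G(.2,0,v,.06)))
E
```

```text
20 0.2 0.06 [ 0.767 -0.084 -1.02   0.955 -0.79  -1.87 ] 0.06 0.003
20 0.2 0.03 [ 0.684 -0.025 -1.02   0.999 -0.723 -1.867] 0.83 0.036
20 0.2 0 [ 0.603  0.034 -1.02   1.056 -0.661 -1.876] 1.5 0.066
20 0.5 0 [ 0.591  0.02  -0.999  0.974 -0.622 -2.063] 0.0 0.0
20 0.8 0 [ 0.599  0.026 -0.903  0.726 -0.635 -2.111] 0.0 0.0
20 1.1 0 [ 0.571  0.027 -0.815  0.515 -0.64  -2.168] 0.0 0.0
20 1.4 0 [ 0.521  0.026 -0.739  0.326 -0.636 -2.232] 0.0 0.0
20 1.6 0 [ 0.481  0.023 -0.698  0.209 -0.628 -2.279] 0.0 0.0
axis in tool [-0.342  0.     0.94 ] delta (array([-14.4,  30.2,   2.3]), array([ 3. , 19.7,  0.7]))
25 0.2 0.06 [ 0.821 -0.024 -0.977  0.908 -0.888 -1.892] 0.0 0.0
25 0.2 0.03 [ 0.728  0.016 -1.016  1.018 -0.802 -1.94 ] 0.0 0.0
25 0.2 0 [ 0.645  0.069 -1.02   1.08  -0.742 -1.953] 0.66 0.028
25 0.5 0 [ 0.653  0.067 -0.936  0.867 -0.736 -2.025] 0.0 0.0
25 0.8 0 [ 0.631  0.073 -0.823  0.627 -0.749 -2.051] 0.0 0.0
25 1.1 0 [ 0.578  0.074 -0.721  0.418 -0.758 -2.086] 0.0 0.0
25 1.4 0 [ 0.505  0.072 -0.636  0.227 -0.759 -2.13 ] 0.0 0.0
25 1.6 0 [ 0.45   0.069 -0.59   0.105 -0.755 -2.163] 0.0 0.0
axis in tool [-0.423  0.     0.906] delta (array([-19.5,  30.1,   4.4]), array([ 2.9, 24.7,  0.8]))
30 0.2 0.06 [ 0.86   0.041 -0.93   0.861 -0.978 -1.905] 0.0 0.0
30 0.2 0.03 [ 0.781  0.074 -0.969  0.952 -0.899 -1.945] 0.0 0.0
30 0.2 0 [ 0.691  0.111 -1.006  1.065 -0.824 -1.996] 0.0 0.0
30 0.5 0 [ 0.692  0.118 -0.874  0.787 -0.838 -1.997] 0.0 0.0
30 0.8 0 [ 0.647  0.123 -0.747  0.555 -0.855 -2.006] 0.0 0.0
30 1.1 0 [ 0.574  0.124 -0.635  0.349 -0.868 -2.026] 0.0 0.0
30 1.4 0 [ 0.484  0.121 -0.543  0.158 -0.875 -2.056] 0.0 0.0
30 1.6 0 [ 0.418  0.118 -0.495  0.034 -0.874 -2.08 ] 0.0 0.0
axis in tool [-0.5    0.     0.866] delta (array([-24.4,  29.9,   6.9]), array([ 2.9, 29.7,  1. ]))
```

Call:
{"name": "arm_command", "arguments": {"motion": [[[-5, 6, 0], [0.6, 6.4, 0.2], 0.7], [[-5, 6, 0], [0.6, 6.4, 0.2], 0.7], [[-5, 6, 0], [0.6, 6.4, 0.2], 0.7], [[-5, 6, 0], [0.6, 6.4, 0.2], 0.7], [[-5, 6, 0], [0.6, 6.4, 0.2], 0.7], [[0, 0, 0], [0, 0, 0], 0.7], [[0, 0, 0], [0, 0, 0], 0.7]]}}

```text
t: 2.48
eef_pos: [0.5001, 0.048, 0.2283]
ee_rot: [-2.502, -0.35, -2.103]
force: [0.1, -0.4, -0.1]
width: 0.0611
```

```bash
cat >> grasp.py <<'E'
def rep(*a,**k):
    s=arm.get_state();f=pose(s)[:3,:3].T
    print(round(s['t'],2),"q",np.array(s['q']),"delta",*delta(s,*G(*a,**k)),"Ft",f@s['force'],"Mt",f@s['moment'],"w",round(s['width'],4))
    return s
E
python3 -c "
from grasp import *
rep(.2,0,32,.03)"
```

```text
2.48 q [ 0.877  0.067 -0.905  0.838 -1.02  -1.901] delta [-0.5  0.6 32.9] [-0.  -0.2  0.3] Ft [ 0.234 -0.126  0.385] Mt [-1.877 -1.154  0.03 ] w 0.0611
```

Call:
{"name": "arm_command", "arguments": {"motion": [[[0, 0, 15], [0, 0, 0], 0.6], [[0, 0, 14], [0, 0, 0], 0.6], [[0, 0, 0], [0, 0, 0], 0.6]]}}

```text
t: 2.73
eef_pos: [0.5097, 0.028, 0.2066]
ee_rot: [-2.502, -0.347, -2.107]
force: [-0.9, -0.3, -0.3]
width: 0.0533
```

```bash
python3 - <<'E'
from grasp import *
s=rep(.2,0,32,0)
x,y,w,h=140,80,266,200;k=3
im=arm.grab_frame("wrist")[:,:,::-1]
c=cv2.resize(im[y:y+h,x:x+w],None,fx=k,fy=k,interpolation=cv2.INTER_CUBIC)
wire(c,"wrist",s,.571,.061,-.046,.2,0,k,np.array([x-.5+.5/k,y-.5+.5/k]))
cv2.imwrite("pics/w4.png",c)
E
```

```text
2.73 q [ 0.798  0.091 -0.95   0.92  -0.943 -1.936] delta [-4.8  0.6 32.1] [ 0.1 -0.2  0. ] Ft [0.597 0.831 0.038] Mt [-1.919 -0.992  0.   ] w 0.0533
```

View pics/w4.png

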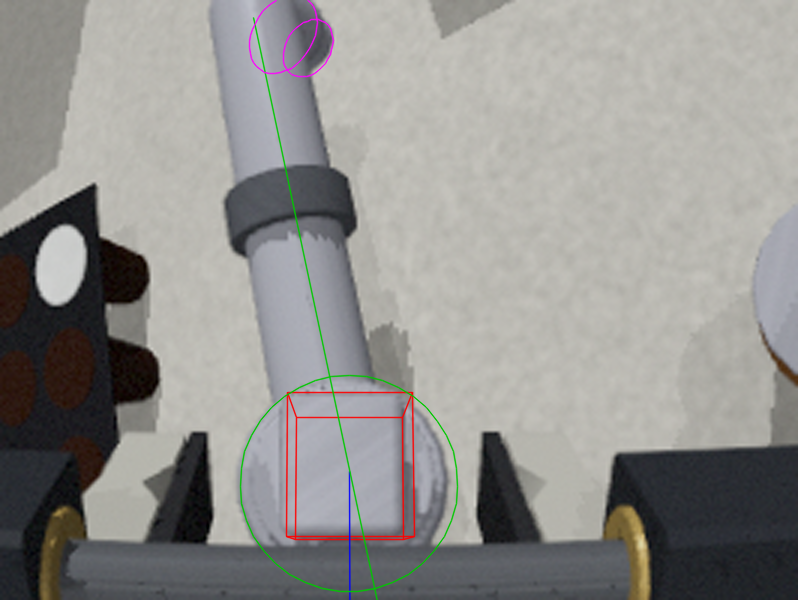

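Call:
{"name": "arm_command", "arguments": {"motion": [[[-4.8, 0.5, 10], [0, 0, 0], 0.6], [[0, 0, 12], [0, 0, 0], 0.6], [[0, 0, 9], [0, 0, 0], 0.6], [[0, 0, 0], [0, 0, 0], 0.6], [[0, 0, 0], [0, 0, 0], 0.6]]}}

```text
t: 3.2
eef_pos: [0.5239, 0.0164, 0.1831]
ee_rot: [-2.5, -0.346, -2.108]
force: [-0.1, -0.2, 1.2]
width: 0.0528
```

```bash
python3 -c "
from grasp import *
rep(.2,0,32,0)"
```

```text
3.2 q [ 0.718  0.133 -0.981  1.023 -0.871 -1.988] delta [0.7 1.5 2.8] [-0.  -0.2 -0. ] Ft [ 0.636 -0.615 -0.875] Mt [-1.835 -1.094 -0.002] w 0.0528
```

Call:
{"name": "arm_command", "arguments": {"motion": [[[0, 0, 1.5], [0, 0, 0], 0.3], [[0, 0, 0], [0, 0, 0], 0], [[0, 0, 0], [0, 0, 0], 0], [[0, 0, 0], [0, 0, 0], 0], [[0, 0, 0], [0, 0, 0], 0], [[0, 0, 0], [0, 0, 0], 0], [[0, 0, 0], [0, 0, 0], 0]], "newtons": 55}}

```text
t: 3.78
eef_pos: [0.5247, 0.0164, 0.1812]
ee_rot: [-2.5, -0.347, -2.106]
force: [-1.8, -0.4, 3.9]
width: 0.0255
```

```bash
python3 -c "
from grasp import *
rep(.2,0,32,0)"
```

```text
3.78 q [ 0.715  0.137 -0.983  1.031 -0.867 -1.992] delta [1.7 1.1 1.1] [-0.1 -0.2  0.1] Ft [ 2.519 -0.825 -3.435] Mt [-1.464 -0.648  0.048] w 0.0255
```

Call:
{"name": "arm_command", "arguments": {"motion": [[[-1.1, 0, 1.7], [0, 0, 0], 0], [[0, 0, 0], [0, 0, 0], 0], [[0, 0, 0], [0, 0, 0], 0]]}}

```text
t: 4.03
eef_pos: [0.5256, 0.0163, 0.1801]
ee_rot: [-2.499, -0.348, -2.107]
force: [-15.0, 6.7, 14.6]
width: 0.026
```

```bash
cat >> grasp.py <<'E'
def ax(turn=.2,v=32):
    s=rep(turn,0,v);n=-lean_R(-.046)[:,2];T=pose(s)
    p,_=lean(0,0,0);print("axial F",n@s['force'],"axial up of TCP",(T[:3,3]-p)@n*1e3,"turn",np.arctan2(*( -(lean_R(-.046).T@T[:3,:3])[[0,1],1]*[1,-1])))
E
python3 -c "
from grasp import *
ax()"
```

```text
4.03 q [ 0.711  0.139 -0.984  1.037 -0.864 -1.996] delta [ 2.4  1.2 -0.1] [-0.1 -0.2  0.1] Ft [  6.771   5.198 -20.256] Mt [-3.637  1.386 -0.001] w 0.026
axial F 20.74409813702904 axial up of TCP 7.1794968298013995 turn 0.19782057307935733
```

Call:
{"name": "arm_command", "arguments": {"motion": [[[-0.3, 0, 0.5], [-2.65, 0, 4.24], 0], [[-0.3, 0, 0.5], [-2.65, 0, 4.24], 0], [[-0.3, 0, 0.5], [-2.65, 0, 4.24], 0], [[0, 0, 0], [0, 0, 0], 0]]}}

```text
t: 4.37
eef_pos: [0.5272, 0.016, 0.1794]
ee_rot: [-2.586, -0.219, -2.303]
force: [-12.1, 2.9, 17.4]
width: 0.0252
```

```bash
python3 -c "
from grasp import *
ax(.46)"
```

```text
4.37 q [ 0.705  0.149 -0.859  0.794 -0.875 -1.993] delta [ 3.5  1.1 -1.1] [ 0.1 -0.2 -0.4] Ft [  9.584   0.969 -19.09 ] Mt [-2.309  2.5   -0.104] w 0.0252
axial F 21.25797531364292 axial up of TCP 5.690426675704276 turn 0.4668829760783713
```

Call:
{"name": "arm_command", "arguments": {"motion": [[[-0.28, 0, 0.45], [-2.65, 0, 4.24], 0], [[-0.28, 0, 0.45], [-2.65, 0, 4.24], 0], [[-0.28, 0, 0.45], [-2.65, 0, 4.24], 0], [[-0.28, 0, 0.45], [-2.65, 0, 4.24], 0], [[-0.28, 0, 0.45], [-2.65, 0, 4.24], 0]]}}

```text
t: 4.78
eef_pos: [0.5292, 0.0153, 0.1781]
ee_rot: [-2.772, -0.054, -2.634]
force: [1.0, -10.2, 20.0]
width: 0.026
```

```bash
python3 -c "
from grasp import *
ax(.9)"
```

```text
4.78 q [ 0.624  0.157 -0.672  0.469 -0.897 -2.002] delta [ 5.1  0.4 -2.8] [-0.3 -0.1 -0.1] Ft [  5.179 -15.861 -15.062] Mt [4.936 1.568 0.131] w 0.026
axial F 15.589818372600988 axial up of TCP 3.44273345859079 turn 0.898937896268864
```

Call:
{"name": "arm_command", "arguments": {"motion": [[[-0.4, -1, 0.7], [-2.65, 0, 4.24], 0], [[-0.35, -0.2, 0.55], [-2.65, 0, 4.24], 0], [[-0.3, -0.2, 0.5], [-2.65, 0, 4.24], 0], [[-0.28, -0.2, 0.45], [-2.65, 0, 4.24], 0], [[-0.28, -0.2, 0.45], [-2.65, 0, 4.24], 0]]}}

```text
t: 5.2
eef_pos: [0.5309, 0.0134, 0.1774]
ee_rot: [-3.003, 0.039, -2.991]
force: [-20.2, -3.2, 40.5]
width: 0.0256
```

```bash
python3 -c "
from grasp import *
ax(1.33)"
```

```text
5.2 q [ 0.493  0.157 -0.519  0.181 -0.913 -2.028] delta [ 6.2  0.5 -3.9] [-0.1 -0.  -0.4] Ft [ 18.882  -5.813 -40.895] Mt [1.628 6.383 0.011] w 0.0256
axial F 44.71221523059976 axial up of TCP 1.8952754188387446 turn 1.3352500508806562
```

Call:
{"name": "arm_command", "arguments": {"motion": [[[0.3, -0.2, -0.4], [-2.4, 0, 3.8], 0], [[0.2, -0.2, -0.4], [-2.4, 0, 3.8], 0], [[0.2, -0.2, -0.4], [-2.4, 0, 3.8], 0], [[0, 0, 0], [0, 0, 0], 0], [[0, 0, 0], [0, 0, 0], 0]]}}

```text
t: 5.62
eef_pos: [0.5308, 0.0125, 0.1777]
ee_rot: [-3.138, 0.054, 3.095]
force: [-8.1, -4.2, 24.2]
width: 0.0261
```

```bash
python3 -c "
from grasp import *
ax(1.57)"
```

```text
5.62 q [ 0.412  0.151 -0.459  0.034 -0.914 -2.05 ] delta [ 6.2  0.3 -3.7] [-0.2  0.1 -0.1] Ft [  6.61   -4.7   -24.601] Mt [1.775 2.38  0.033] w 0.0261
axial F 24.393062773498627 axial up of TCP 2.153669581957728 turn 1.56927824120493
```

Call:
{"name": "arm_command", "arguments": {"motion": [[[0.8, 0, -1.2], [0, 0, 0], 0], [[0, 0, 0], [0, 0, 0], 0.5], [[0, 0, 0], [0, 0, 0], 0.5], [[0, 0, 0], [0, 0, 0], 0.5], [[0, 0, -15], [0, 0, 0], 0.5], [[0, 0, -35], [0, 0, 0], 0.5], [[0, 0, -40], [0, 0, 0], 0.5], [[0, 0, -40], [0, 0, 0], 0.5], [[0, 0, 0], [0, 0, 0], 0.5]]}}

```text
t: 6.37
eef_pos: [0.5253, 0.0152, 0.3138]
ee_rot: [-3.141, 0.062, 3.098]
force: [1.1, 0.2, 1.7]
width: 0.0437
```

```bash
python3 - <<'E'
from grasp import *
s=rep(1.57,.006,32)
im=arm.grab_frame("wrist")[:,:,::-1];k=2.2;x,y,w,h=120,0,360,272
c=cv2.resize(im[y:y+h,x:x+w],None,fx=k,fy=k,interpolation=cv2.INTER_CUBIC)
wire(c,"wrist",s,.571,.061,-.046,1.57,.006,k,np.array([x-.5+.5/k,y-.5+.5/k]))
cv2.imwrite("pics/w5.png",c)
E
```

```text
6.37 q [ 0.423  0.035 -0.264  0.03  -1.217 -2.047] delta [  5.8  -2.  137.5] [-0.   0.6  0.1] Ft [-1.199  0.286 -1.603] Mt [-0.04  -0.255  0.019] w 0.0437
```

View pics/w5.png

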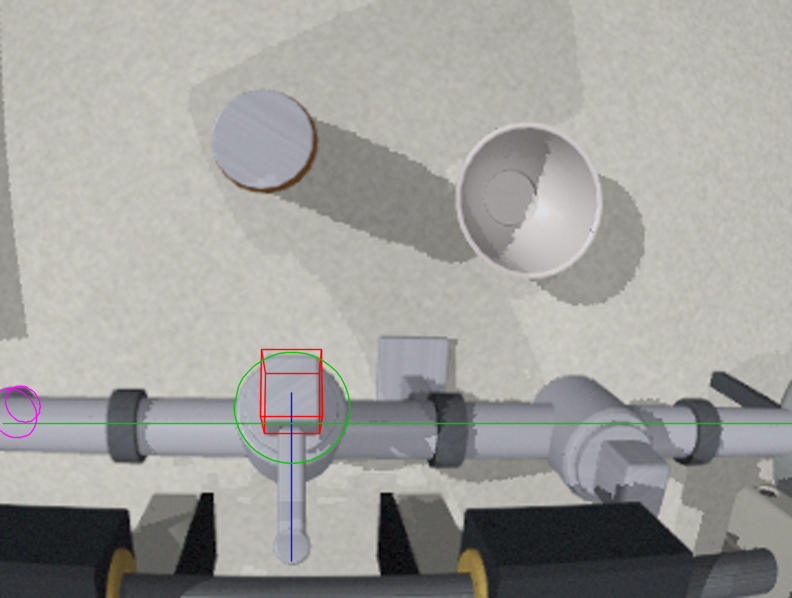

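The plug is home and the lever lies square: in the picture the lever runs straight across the pipe from (290,440) to (290,545) after release. The pipe centreline matches the model. Next is the cup.

```bash
cat > cup.py <<'E'
from kin import *
np.set_printoptions(precision=3,suppress=True)
def H(x,y,z,yaw):return np.array([x,y,z]),R.from_euler("xyz",[np.pi,0,yaw]).as_matrix()
E
python3 - <<'E'
from cup import *
prm,_=fit();s=arm.get_state();q=s['q']
for t in((.385,-.287,.15,2.97),(.385,-.287,.042,2.97),(.487,-.146,.042,2.97)):
    q,a,b=ik(*H(*t),prm,q);print(t,q,a,b)
print(delta(s,*H(.385,-.287,.2,2.97)))
E
```

```text
(0.385, -0.287, 0.15, 2.97) [-0.23   0.13  -0.546 -0.    -0.895 -1.513] 1.9498559744014932e-10 3.927783869814335e-12
(0.385, -0.287, 0.042, 2.97) [-0.23   0.288 -0.667 -0.    -0.616 -1.513] 2.380556418436547e-13 9.71983907398333e-16
(0.487, -0.146, 0.042, 2.97) [ 0.095  0.325 -0.605 -0.    -0.641 -1.838] 5.755855657315508e-11 1.3674709891299287e-12
(array([ 131.7, -308.2,  102.5]), array([0.2, 3.3, 7.3]))
```

Call:
{"name": "arm_command", "arguments": {"motion": [[[10, -38, 0], [0, 3.3, 3.6], 0.6], [[15, -38, 0], [0, 0, 3.7], 0.6], [[15, -38, 0], [0, 0, 0], 0.6], [[15, -38, 0], [0, 0, 0], 0.6], [[15, -38, 10], [0, 0, 0], 0.6], [[15, -38, 25], [0, 0, 0], 0.6], [[12, -25, 32], [0, 0, 0], 0.6], [[10, -20, 30], [0, 0, 0], 0.6], [[0, 0, 0], [0, 0, 0], 0.6], [[0, 0, 0], [0, 0, 0], 0.6]]}}

```text
t: 7.25
eef_pos: [0.3776, -0.2343, 0.211]
ee_rot: [-3.14, -0.011, 2.967]
force: [0.1, 0.4, 0.7]
width: 0.0525
```

```bash
python3 - <<'E'
from cup import *
s=arm.get_state();print(s['t'],s['eef_pos'],s['ee_rot'],delta(s,*H(.385,-.287,.2,2.97)))
im=arm.grab_frame("wrist")[:,:,::-1]
c=cv2.resize(im,(800,600),interpolation=cv2.INTER_CUBIC);cv2.imwrite("pics/w6.png",c)
json.dump({k:np.array(s[k]).tolist() for k in("eef_pos","ee_rot")},open("s6.json","w"))
E
```

```text
7.25 [ 0.378 -0.234  0.211] [-3.14  -0.011  2.967] (array([-16.6, -50.6,  10.9]), array([-0.1, -0.6, -0.2]))
```

View pics/w6.png

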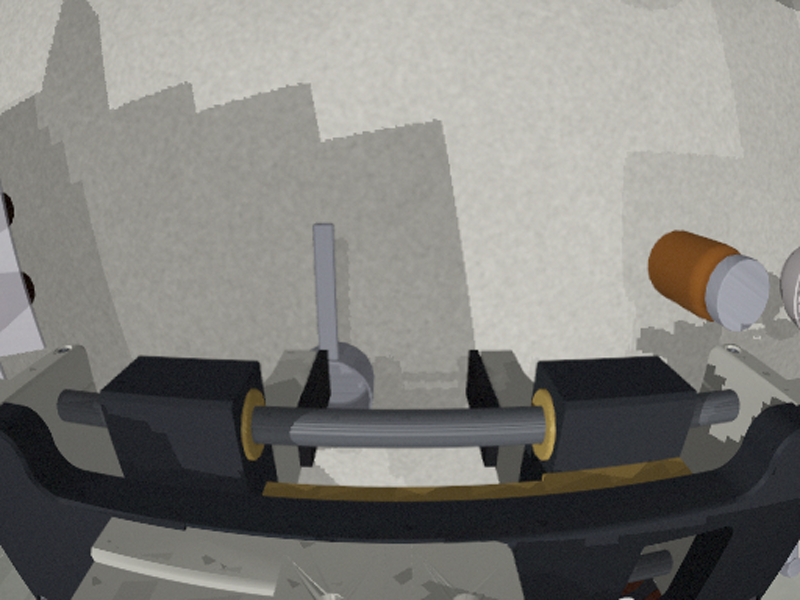

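The wrist view shows the handle running from its outer end (323,224) to the cup wall at about (328,350).

```bash
python3 - <<'E'
from cup import *
s=json.load(open("s6.json"));k=1.5625
a=atz("wrist",(323/k,224/k),.043,s);b=atz("wrist",(328.5/k,350/k),.043,s)
d=(b-a)/np.linalg.norm(b-a);print(a,b,np.linalg.norm(b-a),"cup axis",a+.13*d,"yaw",np.arctan2(d[1],d[0]))
g=a+.055*d;yaw=np.arctan2(-d[1],-d[0]);n=arm.get_state();print(g,yaw,delta(n,*H(g[0],g[1],.042,yaw)))
E
```

```text
[ 0.333 -0.277  0.043] [ 0.423 -0.293  0.043] 0.09121672855429042 cup axis [ 0.461 -0.3    0.043] yaw -0.1759461550175047
[ 0.387 -0.287  0.043] 2.9656464985722883 (array([-18.5, -50.4, 170.5]), array([-0.1, -0.5,  0.1]))
```

Call:
{"name": "arm_command", "arguments": {"motion": [[[-9, -25, 10], [0, -0.5, 0], 0.6], [[-9, -25, 30], [0, 0, 0], 0.6], [[0, 0, 35], [0, 0, 0], 0.6], [[0, 0, 35], [0, 0, 0], 0.6], [[0, 0, 30], [0, 0, 0], 0.6], [[0, 0, 15], [0, 0, 0], 0.6], [[0, 0, 0], [0, 0, 0], 0.6], [[0, 0, 0], [0, 0, 0], 0.6]]}}

```text
t: 7.97
eef_pos: [0.3903, -0.2863, 0.0585]
ee_rot: [-3.139, 0.002, 2.971]
force: [0.2, 0.3, 0.8]
width: 0.0529
```

```bash
python3 - <<'E'
from cup import *
s=arm.get_state();print(s['t'],s['eef_pos'],s['force'],delta(s,*H(.387,-.287,.042,2.966)))
E
```

```text
7.9667 [ 0.39  -0.286  0.059] [0.211 0.299 0.771] (array([ 3.2, -1.2, 16.5]), array([-0.1,  0.1,  0.3]))
```

Call:
{"name": "arm_command", "arguments": {"motion": [[[3, -1, 16], [0, 0, 0], 0.6], [[0, 0, 0], [0, 0, 0], 0.3], [[0, 0, 0], [0, 0, 0], 0], [[0, 0, 0], [0, 0, 0], 0], [[0, 0, 0], [0, 0, 0], 0], [[0, 0, 0], [0, 0, 0], 0], [[0, 0, 0], [0, 0, 0], 0]], "newtons": 40}}

```text
t: 8.55
eef_pos: [0.3865, -0.2873, 0.043]
ee_rot: [-3.139, 0.004, 2.969]
force: [-0.0, 0.2, -0.1]
width: 0.0182
```

```bash
python3 - <<'E'
from cup import *
s=arm.get_state();print(s['t'],s['eef_pos'],s['force'],s['width'])
T=pose(s);u=T[:3,0]; cup=T[:3,3]+0;a=np.array([.461,-.300]);print("cup in tool",T[:3,:3].T@(np.array([.461,-.3,0])-T[:3,3]))
for fx,fy in((.571,.061),(.571,.065)):
  sp=np.array([fx-.0101,fy-.2198]);print("spout",sp,"tool shift mm",T[:3,:3].T@np.r_[sp-a,0]*1e3)
E
```

```text
8.55 [ 0.386 -0.287  0.043] [-0.043  0.166 -0.064] 0.018201452557946494
cup in tool [-0.075  0.     0.043]
spout [ 0.561 -0.159] tool shift mm [-74.179 156.253  -0.052]
spout [ 0.561 -0.155] tool shift mm [-73.492 160.193  -0.063]
```

Call:
{"name": "arm_command", "arguments": {"motion": [[[0, 0, 0], [0, 0, 0], 0], [[0, 0, 0], [0, 0, 0], 0], [[0, 0, 0], [0, 0, 0], 0], [[-3, 6, -0.5], [0, 0, 0], 0], [[-6, 13, 0], [0, 0, 0], 0], [[-6, 13, 0], [0, 0, 0], 0], [[-6, 13, 0], [0, 0, 0], 0], [[-6, 13, 0], [0, 0, 0], 0], [[-6, 13, 0], [0, 0, 0], 0], [[-6, 13, 0], [0, 0, 0], 0], [[-6, 13, 0], [0, 0, 0], 0], [[-6, 13, 0], [0, 0, 0], 0], [[-6, 13, 0], [0, 0, 0], 0], [[-6, 13, 0], [0, 0, 0], 0], [[-6, 13, 0], [0, 0, 0], 0], [[-5, 9, 0], [0, 0, 0], 0], [[0, 0, 0], [0, 0, 0], 0], [[0, 0, 0], [0, 0, 0], 0]]}}

```text
t: 10.05
eef_pos: [0.4872, -0.1434, 0.0427]
ee_rot: [-3.14, 0.004, 2.971]
force: [1.8, 1.6, -1.1]
width: 0.0134
```

```bash
python3 - <<'E'
from cup import *
s=arm.get_state();T=pose(s);print(s['t'],s['eef_pos'],s['ee_rot'],s['force'],s['width'],"cup now",T@[-.075,0,.043,1])
cup=(T@[-.075,0,.043,1])[:3];out=[]
for n,(x,y,w,h) in (("scene",(180,130,110,100)),("side",(180,170,130,140))):
    im=arm.grab_frame(n)[:,:,::-1];k=600/h if n=="scene" else 400/h
    k=3.5;c=cv2.resize(im[y:y+h,x:x+w],None,fx=k,fy=k,interpolation=cv2.INTER_CUBIC);off=np.array([x-.5+.5/k,y-.5+.5/k])
    wire(c,n,s,.571,.061,-.046,1.57,.006,k,off)
    t=np.linspace(0,2*np.pi,40)
    for z in(.046,0):cv2.polylines(c,[np.int32([(proj(n,np.array([cup[0]+.032*np.cos(u),cup[1]+.032*np.sin(u),z]))-off)*k for u in t])],False,(0,255,255),1,cv2.LINE_AA)
    out.append(c)
H_=max(c.shape[0] for c in out);cv2.imwrite("pics/o2.png",np.hstack([cv2.copyMakeBorder(c,0,H_-c.shape[0],0,0,0) for c in out])[:,:800])
E
```

```text
10.05 [ 0.487 -0.143  0.043] [-3.14   0.004  2.971] [ 1.77   1.634 -1.068] 0.01336269833501414 cup now [ 0.561 -0.156 -0.     1.   ]
```

View pics/o2.png

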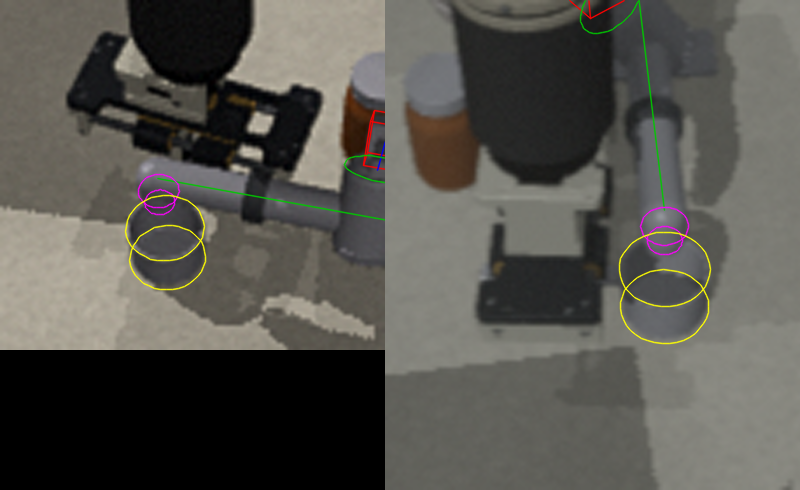

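The cup rings (yellow) sit on the cup in both views, and the spout rings (magenta) match the pipe end at about (138,165) and (665,245). I release and retreat.

Call:
{"name": "arm_command", "arguments": {"motion": [[[0, 0, 0.5], [0, 0, 0], 0], [[0, 0, 0], [0, 0, 0], 0.4], [[0, 0, 0], [0, 0, 0], 0.4], [[0, 0, 0], [0, 0, 0], 0.4], [[0, 0, 0], [0, 0, 0], 0.4], [[3, 0, -15], [0, 0, 0], 0.4], [[5, 0, -30], [0, 0, 0], 0.4], [[20, 0, -35], [0, 0, 0], 0.4], [[30, 0, -35], [0, 0, 0], 0.4], [[0, 0, -35], [0, 0, 0], 0.4], [[0, -20, -35], [0, 0, 0], 0.4], [[0, -40, 0], [0, 0, 0], 0.4], [[0, -40, 0], [0, 0, 0], 0.4], [[0, 0, 0], [0, 0, 0], 0.4], [[0, 0, 0], [0, 0, 0], 0.4]]}}

```text
t: 11.4
eef_pos: [0.4131, -0.2347, 0.2237]
ee_rot: [-3.14, 0.002, 2.964]
force: [-0.2, 0.4, -0.2]
width: 0.0351
```

```bash
python3 - <<'E'
from cup import *
s=arm.get_state();print(s['t'],s['eef_pos'],s['force'],s['width'])
cup=[.561,-.156];out=[]
for n,(x,y,w,h) in (("scene",(180,130,110,130)),("side",(190,140,120,130))):
    im=arm.grab_frame(n)[:,:,::-1]
    k=3.5;c=cv2.resize(im[y:y+h,x:x+w],None,fx=k,fy=k,interpolation=cv2.INTER_CUBIC);off=np.array([x-.5+.5/k,y-.5+.5/k])
    raw=c.copy()
    t=np.linspace(0,2*np.pi,40)
    for z in(.046,0):cv2.polylines(c,[np.int32([(proj(n,np.array([cup[0]+.032*np.cos(u),cup[1]+.032*np.sin(u),z]))-off)*k for u in t])],False,(0,255,255),1,cv2.LINE_AA)
    wire(c,n,s,.571,.063,-.046,1.57,.006,k,off)
    out.append(c)
cv2.imwrite("pics/o3.png",np.hstack(out)[:,:800])
E
```

```text
11.4 [ 0.413 -0.235  0.224] [-0.23   0.392 -0.236] 0.03506405740539169
```

View pics/o3.png

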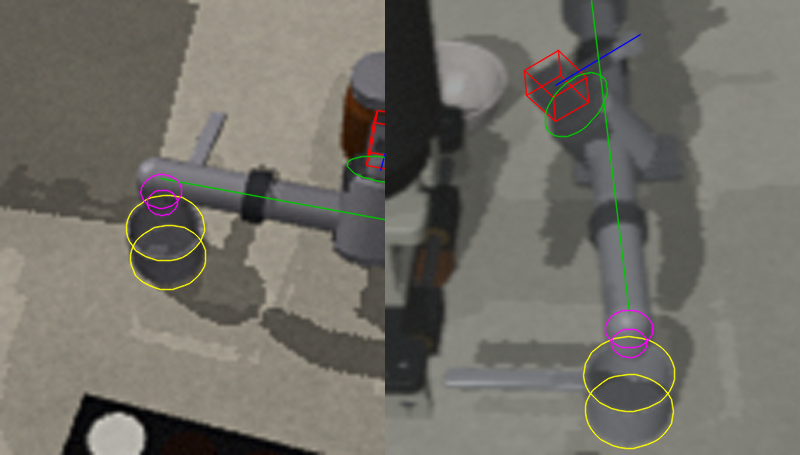

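```bash
python3 -c "
from station import arm
print(arm.job_done(),arm.get_state()['t'])"
```

```text
the job is handed in; nothing more can be done
the job is handed in; nothing more can be done
```

The leaning cock is shut and the drip cup stands under the spout. I handed the job in at about 11.5 s of the 64 s allowed; the hand-in reports no verdict.

- **Cock:** I gripped the plug's head and turned it clockwise from about 0.2 to 1.57 rad while pressing along its axis, mostly with 16 to 24 N. The plug went down about 5 to 6 mm, judged from the gripper's travel. The force then climbed to 45 N as the collar seated. After I let go, the wrist picture showed the lever square across the pipe and staying put.
- **Cup:** I took it by the handle and slid it along the counter. Its final centre is about (0.561, -0.156). The spout is at about (0.561, -0.157), good to about 3 mm. Both camera overlays matched the upright cup after release.
- **Bystanders and arm:** No pushing force showed on any move near the jar, bowl or tray. I did not measure their positions again at the end. The arm was clear of everything, with no force on the tool.
- **Disagreements:**
    - The arm cannot point straight down the cock's axis, because joint 3 reaches its limit. I leaned the gripper 32° toward the lever instead.
    - My estimates of the filler's y position differed by about 4 mm between views. I placed the cup between them, well inside the 12 mm tolerance.

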